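Load a servo drive into its test box, lid it and clamp it shut

ROBOT

A 6-joint arm with a two-finger parallel gripper is mounted at the origin on the work surface. World frame = base frame: x ahead of the robot, y to its left, z up, the work surface at z = 0. Lengths are in m, angles in rad, forces in N, time in s.
With the tool pointing down it reaches from about 0.3 to 0.775 m from the base axis. Payload 14.6 kg.
Tool frame: the origin (TCP) lies midway between the tips of the shut fingers; the grasp point (between the pads) lies 19 mm behind it (ctrl.tcp_to_grasp is the z of the grasp point in the tool frame, in m); z points along the fingers, y is the line along which they close (so a half turn about z gives the same grasp; the last joint's range is limited). The gripper opens to 94 mm and grips with 3 to 60 N. Pads are 16 mm wide; open, the fingers measure 119 mm over their backs; the gripper's body (75 mm by 177 mm) begins 78 mm behind the grasp point.
Start: joints at [1.058, 0.3, 1.521, -0, 1.321, -0.067], TCP at [0.237, 0.496, 0.205] pointing down, gripper open.
Joint ranges: [-3.03, 3.03], [-0.79, 2.21], [0.23, 2.52], [-1.04, 4.18], [0, 3.07], [-2.55, 2.55]. Speed limits (rad/s): [2.22, 2.22, 2.57, 3.14, 3.14, 3.14].

INTERFACE

Orientations are given as [roll, pitch, yaw] about the fixed x, y, z axes, in that order (R = Rz(yaw) Ry(pitch) Rx(roll)).
In Python, from station import monitor, camera, ctrl gives the robot as it stands.
- The arm moves only by the tool apply_moves, never from a script. Its argument "plan" is one flat list of numbers, 4 for each row, row after row: the shift along the tool's x, y, z in mm, then the turn about the tool's z in rad. In form: [dx, dy, dz, spin, dx, dy, dz, spin, ...]. A call has 1 to 20 rows; each row shifts and turns the commanded pose from where the row before left it, along the tool's axes as they then stand; what a row does not reach is not made up. A row lasts 1/10 s, in which the tool goes at most 50 mm and 8.59 degrees, less where a joint would pass 70% of its speed; a pose out of reach is approached as far as the arm can. A call is refused whole if a number of a shift passes 50 or a number of a turn 0.15, either way. A call with a gripper value outside its range is refused whole. "hand" is the gripper command: -1 is shut, 1 is fully open, values between are in proportion, set as the call begins (left out, the last holds). The fingers move at their own pace and stop on an object; "squeeze" is the grip in N (left out, the last holds). Time passes only in rows, so rows that do not move let the fingers close. It gives the time, the measured TCP pose, the force, the opening and the grip force at its end, in the units of the state.
- monitor.get_obs(): the state, without advancing time (a new reading comes with each control period).
- camera(name): name is "side" or "top"; returns a dict with "image" (420x560x3 uint8, red, green, blue), "range_z" (420x560 float32, m along the optical axis (not along the pixel's ray), 0 where there is no reading), "mtx" (3x3 intrinsics, pixels), "rvec" (rotation vector, rad) and "tvec" (3), from world to camera coordinates, as OpenCV has them. Camera axes: x right, y down, z forward; pixel columns grow to the right and rows downward; lengths in m; the calibration is good to about 2 mm. A picture is of the moment at which its call begins.
- ctrl.hand_in(): hands the job in; it is judged then, once.
The state is a dict: "time_s": time; "qpos": joint angles; "joint_vel": joint speeds; "tau": joint torques, N m; "ee_pos": TCP position; "eef_rot": TCP orientation; "force": force on the tool from outside, world axes, zero at the start; "moment": the same for the moment, N m; "grip_width": finger opening in m; "grip_force": force on a finger pad.
Only numpy, scipy, OpenCV 4.12 (cv2) and the standard library are available. Lean on these libraries where they do the work, as an engineer would, in place of code of your own. Each camera call takes 0.05 s, during which the arm holds its last target. There are 200 camera calls.

TASK

Set the orange servo drive down flat inside the blue test box, then put the loose lid on so that it sits fully home in the box's mouth. Then swing the red-handled clamp down until its sprung rubber foot presses firmly on the lid (its spring clearly squeezed), but do not force it hard beyond that, and leave it clamped. Set things down rather than dropping them, and leave the white drive and everything else on the bench where they are.

Things in the scene. Friction and masses are not known exactly. Their poses are not given: they have to be found in the camera images.
- fixture: Test fixture, fixed to the bench: dark base plate 250 x 210 x 8 mm with an open-topped blue box, outside 134 (x) by 174 mm (y), walls 8 mm, inside 118 x 158 mm, rim 68 mm and inner floor 8 mm above the bench. Origin on the bench under the box's centre; z up; x points away from the robot (within 0.25 rad) to the clamp behind the box's far wall.
- well (a point): Centre of the box's inner floor, 8 mm above the bench, axes as fixture. The drive belongs anywhere on this floor, standing flat.
- seat (a point): Where lid's origin lies when the lid is fully home: on the box's centre line 60 mm above the bench, axes as fixture.
- lid: Loose lid, 0.35 kg, lying handle up: bright metal plate 134 (x) x 174 (y) x 8 mm over a black plug 114 x 154 x 8 mm (111 x 151 in its bottom 3 mm) that enters the box's mouth with 2 mm to spare on each side. Origin at the centre of the plug's underside; plate top 16 mm above it. Either way round fits. A yellow dot marks its +y half.
- lid_handle (a point): Middle of the lid's black bar handle, 40 mm above the lid's origin, axes as lid: bar 70 mm long along x, 14 mm wide (y), 14 mm high, with 17 mm of clear space between bar and plate. Grip it across y.
- module: The servo drive to be loaded: orange case on a finned aluminium base, 96 mm (x) x 46 mm (y) x 40 mm high, about 0.3 kg. Origin at the centre of its underside. Grip it across y.
- module_b: A second drive of the same size and shape, with a white case. It stays where it is. The two may change places from run to run.
- clamp_post: The clamp's steel post, with its arm, brass spindle and sprung foot; fixed at x = 100, y = 50 mm of fixture. The foot is 100 mm from the pivot, its sole about 42 mm below the arm's middle, but the spindle is screwed in or out by up to 7 mm, unknown. Its spring presses 1 N, rising to 13 N at 10 mm, then is solid; it must press the lid with over 4 N, never over 30 N.
- clamp_pivot (a point): Hinge axis of the clamp arm, 118 mm above the bench at x = 100, y = 50 mm of fixture; the hinge runs along its y axis, which is the fixture's y.
- clamp_arm (a joint): Angle of the clamp arm (rad): 0 = arm level, reaching over the box towards the robot; it starts at about 2, swung up and leaning back away from the robot, clear of the box, and decreases as it is swung over and down (stop at -0.25). The hinge is stiff (0.8 N m of friction) and stays where it is left. The foot meets the seated lid somewhere between -0.08 and +0.08.
- clamp_knob (a point): Middle of the clamp's red handle, a roller 22 mm in diameter, 30 mm long along the hinge direction, 165 mm from the pivot at the arm's end. Can be pinched on its flat ends from above; it pivots between the fingers. Moving the arm takes about 4 N there (0 to 2 N once halted). Near level, once the foot bites, the halted push rises 0.7 N per 0.01 rad: 4 to 6 N is a firm clamp, by 7 N the spring is solid, 20 N is too much.
- spool_red: Bystander: red wire spool, 68 mm in diameter, 50 mm high.
- spool_black: Bystander: black wire spool, same size.
- screwdriver: Bystander: screwdriver lying on the bench.
- spray_can: Bystander: blue can, 56 mm in diameter, 160 mm tall.
- mug: Bystander: white mug, 80 mm in diameter, 90 mm tall.
Mind the look-alikes: they are no part of the job. Leave any green, turquoise or yellow look-alike of the module alone.

How it is judged:
By the outcome, as a careful person would: the job done as asked, in the order asked, and still so for the second after the job is handed in, with the robot touching nothing.
It also fails if it takes over 72 s, if anything falls off the work surface, if the arm or the gripper's body presses on something with over 40 N, if the wrist force passes 120 N, or if a joint passes its speed limit or range.

## Working session

There is one attempt and no reset: what is moved stays moved. The work goes in short steps, Python scripts to look and compute and a tool call to move; the robot and the scene stay as the last step left them, time stands still between calls to the robot, and variables do not carry over. Pictures are saved under pics/ and viewed, at most 10 in all, crops included, and the job is handed in when it is done.

Besides the shell and the picture viewer there is one more tool, called after ">>>" as name(argument=value, ...), one argument or row to a line, values as JSON. apply_moves: Moves the arm, as the interface text tells. Its arguments: {"type":"object","properties":{"plan":{"type":"array","items":{"type":"number"}},"hand":{"type":"number"},"squeeze":{"type":"number"}},"required":["plan"]}

```bash
mkdir -p pics; ls; python3 - <<'E'
from station import monitor,camera,ctrl
import cv2,numpy as np
for n in("top","side"):
    c=camera(n); np.savez(f"pics/{n}0.npz",**c)
    cv2.imwrite(f"pics/{n}0.png",c["image"][...,::-1])
    R=cv2.Rodrigues(np.array(c["rvec"]))[0]; print(n,(-R.T@np.array(c["tvec"]).ravel()).round(3),R.round(2).tolist(),np.array(c["mtx"]).round(1).tolist())
o=monitor.get_obs();print(o)
print(ctrl.tcp_to_grasp)
E
```

```text
pics
top [0.371 0.051 1.464] [[0.03, -1.0, 0.0], [-0.99, -0.03, -0.11], [0.11, 0.0, -0.99]] [[545.6, 0.0, 285.8], [0.0, 545.6, 219.5], [0.0, 0.0, 1.0]]
side [ 0.445 -0.819  0.74 ] [[1.0, -0.09, 0.01], [-0.04, -0.59, -0.81], [0.08, 0.8, -0.59]] [[393.1, 0.0, 274.2], [0.0, 393.1, 212.9], [0.0, 0.0, 1.0]]
{'time_s': 0.1, 'qpos': array([ 1.05841074e+00,  3.00399379e-01,  1.52152374e+00,  1.24328359e-05,
        1.32069260e+00, -6.65887917e-02]), 'joint_vel': array([-1.37129766e-03, -8.15129475e-04, -7.12420113e-04,  9.89900432e-05,
        1.05270402e-03, -9.38229902e-05]), 'tau': array([ 1.90215571e-03, -5.32645226e+01, -3.53283584e+01,  7.10298331e-02,
        2.34896585e-02, -3.88178023e-05]), 'ee_pos': array([0.23702566, 0.496044  , 0.20494993]), 'eef_rot': array([-3.14057266e+00, -8.00901903e-05,  2.69579273e+00]), 'force': array([0.3967095 , 0.22260858, 0.50542337]), 'moment': array([ 0.00064941,  0.00988806, -0.02779804]), 'grip_force': 0.0, 'grip_width': 0.09407178064950057}
-0.0188
```

View pics/top0.png

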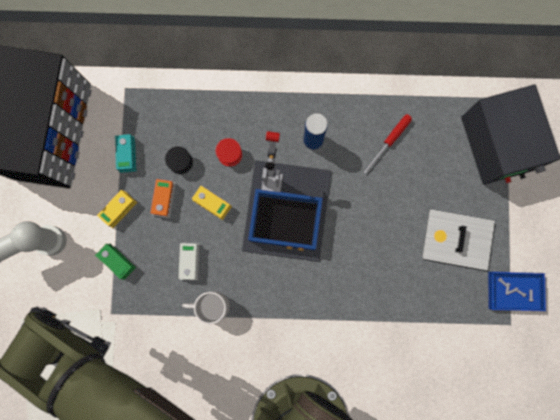

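View pics/side0.png

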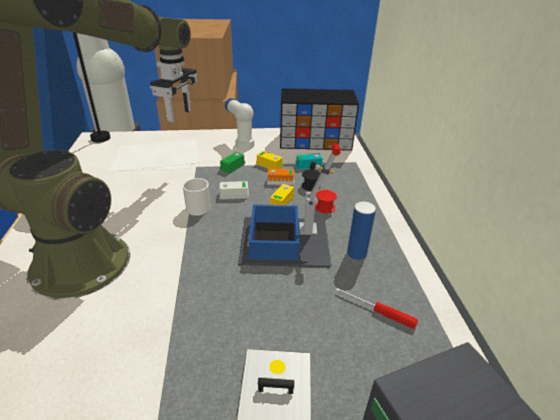

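```bash
cat > h.py <<'E'
import numpy as np,cv2
def cloud(c):
    K=c["mtx"];R=cv2.Rodrigues(np.array(c["rvec"]))[0];t=np.array(c["tvec"]).ravel()
    v,u=np.mgrid[:420,:560]; z=c["range_z"]
    P=np.stack([(u-K[0,2])/K[0,0]*z,(v-K[1,2])/K[1,1]*z,z],-1)
    W=(P-t)@R; W[z==0]=np.nan
    return W
def ray(c,uv,h):
    K=c["mtx"];R=cv2.Rodrigues(np.array(c["rvec"]))[0];t=np.array(c["tvec"]).ravel()
    uv=np.atleast_2d(uv).astype(float)
    d=np.c_[(uv[:,0]-K[0,2])/K[0,0],(uv[:,1]-K[1,2])/K[1,1],np.ones(len(uv))]@R
    o=-R.T@t
    return o+d*((h-o[2])/d[:,2])[:,None]
def rect(P):
    r=cv2.minAreaRect((P[:,:2]*1000).astype(np.float32)); return [np.round(x,2) for x in r]
def big(m):
    n,l,s,_=cv2.connectedComponentsWithStats(m.astype(np.uint8),connectivity=8)
    return l==1+np.argmax(s[1:,4])
def maskrect(c,m,h):
    "rectangle in mm of mask pixels cast onto plane z=h"
    m=big(m);v,u=np.nonzero(m)
    return len(u),rect(ray(c,np.c_[u,v],h)),(ray(c,np.c_[u,v],h).mean(0)*1000).round(1)
E
python3 - <<'E'
from h import *
T=dict(np.load("pics/top0.npz"));S=dict(np.load("pics/side0.npz"))
im=cv2.resize(T["image"][125:285,95:235],None,fx=4,fy=4,interpolation=2)[...,::-1]
cv2.imwrite("pics/crop1.png",cv2.resize(im,(525,600)))
W={"top":cloud(T),"side":cloud(S)}
for n,c in(("top",T),("side",S)):
    w=W[n];hsv=cv2.cvtColor(c["image"],cv2.COLOR_RGB2HSV);H,s,V=[hsv[...,i].astype(int) for i in range(3)];z=w[...,2]
    x,y=w[...,0],w[...,1]
    print(n,"bench z",np.nanmedian(z[(abs(x-.35)<.05)&(abs(y+.1)<.06)]))
    fx=(abs(x-.37)<.13)&(abs(y-.04)<.15)
    def show(name,m):
        if m.sum()<5: print(name,"none");return
        m=big(m);p=w[m];print(name,m.sum(),rect(p),"z",np.percentile(z[m],[5,50,95]).round(4),"mean",(p[:,:2].mean(0)*1000).round(1))
    show("rim",fx&(abs(z-.068)<.008)&(H>100)&(H<130)&(s>100))
    show("base",(z>.003)&(z<.014)&(abs(x-.4)<.2)&(abs(y-.04)<.2))
    show("plate",(abs(z-.016)<.007)&(y<-.25)&(y>-.55)&(s<60)&(abs(x-.32)<.12))
    show("handle",(z>.034)&(z<.060)&(y<-.3)&(y>-.55)&(abs(x-.32)<.12)&(V<90))
    show("dot",(H>20)&(H<35)&(s>120)&(y<-.25))
    show("orange",(H>5)&(H<17)&(s>140)&(y>.2)&(abs(x-.42)<.1)&(z>.01)&(z<.08))
    show("orangetop",(H>4)&(H<19)&(s>100)&(y>.2)&(abs(x-.42)<.1)&(z>.034)&(z<.08))
    show("mod_all",(y>.2)&(y<.5)&(abs(x-.43)<.1)&(abs(y-.39)<.06)&(z>.025)&(z<.08)&(H<19))
    show("knob",((H<6)|(H>174))&(s>120)&(z>.06)&(abs(x-.55)<.12)&(abs(y-.07)<.1))
    show("yellow",(H>20)&(H<32)&(s>120)&(abs(y-.26)<.06)&(z>.02))
    show("post",(abs(x-.47)<.07)&(abs(y-.09)<.06)&(z>.1))
E
```

```text
top bench z 0.0011607976439875621
rim 297 [array([476.97,  60.57]), array([176.64,  44.4 ]), np.float64(89.75)] z [0.0642 0.0686 0.0732] mean [470.7  56.9]
base 2238 [array([531.44,  55.85]), array([158.53, 114.81]), np.float64(83.63)] z [0.0047 0.0095 0.0133] mean [530.9  55.6]
plate 339 [array([ 428.07, -412.78]), array([146.1 ,  24.53]), np.float64(88.9)] z [0.0118 0.0163 0.021 ] mean [ 430.5 -427.4]
handle none
dot 105 [array([ 500.01, -357.34]), array([27.54, 29.  ]), np.float64(83.28)] z [0.012  0.0172 0.022 ] mean [ 499.6 -358.1]
orange none
orangetop none
mod_all none
knob none
yellow 506 [array([571.89, 253.61]), array([93.27, 45.16]), np.float64(58.32)] z [0.0311 0.0409 0.0458] mean [571.4 253.8]
post none
side bench z 0.0020057903433211956
rim 208 [array([480.84,  56.59]), array([173.52,  42.42]), np.float64(87.48)] z [0.0612 0.0686 0.0709] mean [473.6  34.8]
base 920 [array([510.31,  81.81]), array([313.96, 180.36]), np.float64(89.51)] z [0.0035 0.0088 0.0117] mean [488.5   9.4]
plate 432 [array([ 430.96, -393.22]), array([135.42,  21.93]), np.float64(88.09)] z [0.015  0.0171 0.019 ] mean [ 432.2 -415.2]
handle none
dot 178 [array([ 499.27, -358.54]), array([31.4, 31. ]), np.float64(79.57)] z [0.0155 0.0176 0.0197] mean [ 499.8 -359.5]
orange none
orangetop 131 [array([ 371.24, 1696.51]), array([482.02,  48.29]), np.float64(82.9)] z [0.0356 0.0566 0.0782] mean [ 362.5 1569.7]
mod_all none
knob none
yellow 288 [array([572.49, 251.18]), array([96.62, 48.61]), np.float64(59.65)] z [0.0229 0.0403 0.0435] mean [573.  242.8]
post none
```

View pics/crop1.png

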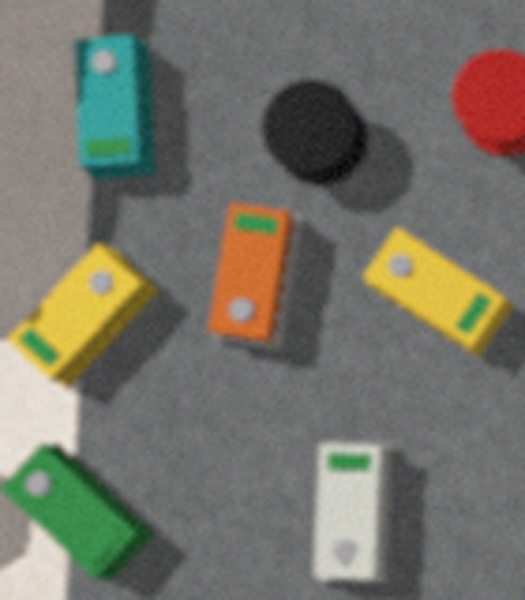

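Candidates by top pixel: orange (161,198), white (188,261), yellow (117,209) and (212,202), teal (124,152), green (114,261). Only (161,198) is an orange case, and the enlarged crop confirms it, so that is the module. I'll remeasure with corrected windows.

```bash
python3 - <<'E'
from h import *
T=dict(np.load("pics/top0.npz"));S=dict(np.load("pics/side0.npz"))
for n,c in(("top",T),("side",S)):
    w=cloud(c);hsv=cv2.cvtColor(c["image"],cv2.COLOR_RGB2HSV);H,s,V=[hsv[...,i].astype(int) for i in range(3)];z=w[...,2]
    x,y=w[...,0],w[...,1];print(n)
    def show(name,m):
        if m.sum()<5: print(name,"none");return
        m=big(m);p=w[m];v,u=np.nonzero(m);print(name,m.sum(),rect(p),"z",np.percentile(z[m],[5,50,95]).round(4),"mean",(p[:,:2].mean(0)*1000).round(1),"px",u.mean().round(),v.mean().round())
    fx=(abs(x-.53)<.15)&(abs(y-.05)<.15)
    show("rim",fx&(abs(z-.068)<.010)&(H>100)&(H<130)&(s>100))
    show("base+box",(z>.005)&(z<.08)&(abs(x-.53)<.15)&(abs(y-.05)<.14))
    show("plate",(abs(z-.016)<.008)&(abs(y+.41)<.13)&(abs(x-.5)<.11))
    show("handle",(z>.032)&(z<.060)&(abs(y+.41)<.13)&(abs(x-.5)<.11))
    show("orange",(H>4)&(H<17)&(s>140)&(y>.25)&(y<.5)&(abs(x-.58)<.1)&(z>.005)&(z<.08))
    show("orangetop",(H>4)&(H<17)&(s>140)&(y>.25)&(y<.5)&(abs(x-.58)<.1)&(z>.035)&(z<.08))
    show("knob",((H<8)|(H>172))&(s>120)&(z>.1)&(abs(x-.7)<.15)&(abs(y-.07)<.1))
    show("post",(abs(x-.65)<.1)&(abs(y-.09)<.06)&(z>.1))
E
```

```text
top
rim 766 [array([529.43,  56.13]), array([174.11, 135.23]), np.float64(83.81)] z [0.0624 0.0684 0.0733] mean [529.1  55.1] px 285.0 218.0
base+box 6315 [array([556.84,  52.46]), array([223.28, 257.18]), np.float64(84.63)] z [0.0059 0.0105 0.0693] mean [550.3  51. ] px 287.0 213.0
plate 3083 [array([ 492.4, -406.6]), array([175.95, 139.26]), np.float64(80.99)] z [0.0114 0.0163 0.0214] mean [ 491.5 -405.1] px 458.0 239.0
handle 168 [array([ 492.61, -406.51]), array([16.13, 70.14]), np.float64(80.46)] z [0.0374 0.0462 0.0514] mean [ 491.7 -404.9] px 461.0 238.0
orange 473 [array([579.81, 384.39]), array([42.56, 91.66]), np.float64(83.81)] z [0.0325 0.0405 0.0455] mean [577.5 382.3] px 162.0 198.0
orangetop 437 [array([579.77, 384.02]), array([41.81, 91.66]), np.float64(83.81)] z [0.0358 0.0406 0.0457] mean [577.3 383.4] px 161.0 198.0
knob 119 [array([688.98,  87.59]), array([29.1 , 21.18]), np.float64(76.77)] z [0.2755 0.2824 0.2873] mean [687.5  87.9] px 272.0 136.0
post 504 [array([660.87,  91.71]), array([45.63, 80.28]), np.float64(83.17)] z [0.1205 0.2277 0.2854] mean [656.6  91
[... 439 characters left out ...]
.0 386.0
handle 357 [array([ 492.99, -408.73]), array([16.05, 68.88]), np.float64(81.11)] z [0.0373 0.0467 0.0493] mean [ 493.1 -410.5] px 276.0 383.0
orange 258 [array([581.11, 379.26]), array([47.83, 89.22]), np.float64(85.91)] z [0.0189 0.0381 0.0434] mean [577.1 371.8] px 280.0 175.0
orangetop 148 [array([580.87, 380.86]), array([45.76, 89.06]), np.float64(84.58)] z [0.0367 0.0412 0.0439] mean [577.5 377.6] px 280.0 172.0
knob 83 [array([688.95,  85.52]), array([32.28, 18.25]), np.float64(88.49)] z [0.2677 0.2795 0.285 ] mean [688.1  79.7] px 336.0 149.0
post 570 [array([661.26,  86.41]), array([43.42, 79.2 ]), np.float64(80.65)] z [0.1106 0.2127 0.2829] mean [657.7  84.4] px 321.0 175.0
```

>>> apply_moves(
  plan=[0,0,0,-0.08,0,0,0,-0.08,0,0,0,-0.08,0,0,0,-0.086,-20,-4,0,0,-35,-7,0,0,-40,-8,0,0,-40,-8,0,0,-40,-8,0,0,-40,-8,0,0,-40,-8,0,0,-40,-8,0,0,-35,-7,0,0,-24,-5,0,0,0,0,0,0],
  hand=0.5,
  squeeze=20,
)

```text
time_s: 1.6
ee_pos: [0.5823, 0.3816, 0.204]
eef_rot: [-3.14, -0.001, 3.019]
force: [-0.5, -0.4, -0.4]
grip_width: 0.0705
grip_force: 0.0
```

```bash
cat > g.py <<'E'
import sys,numpy as np
from station import monitor
def st(): 
    o=monitor.get_obs();return o
def go(x,y,z,yaw=None):
    "tool-frame delta (mm) and spin to target; shifts in axes after/before spin"
    o=st();p=o["ee_pos"];a=o["eef_rot"][2]
    b=a if yaw is None else yaw
    d=(np.array([x,y,z])-p)*1000
    f=lambda a:np.round([d[0]*np.cos(a)+d[1]*np.sin(a),d[0]*np.sin(a)-d[1]*np.cos(a),-d[2]],1)
    sp=-(b-a); sp=(sp+np.pi/2)%np.pi-np.pi/2
    print("t",round(o["time_s"],2),"p",p.round(4),"rpy",o["eef_rot"].round(4),"F",np.round(o["force"],1),"q6",o["qpos"][5].round(2),"w",round(o["grip_width"],4),"gf",round(o["grip_force"],1))
    print("delta now-axes",f(a),"final-axes",f(b),"spin",round(sp,4))
if __name__=="__main__": go(*map(float,sys.argv[1:]))
E
python3 g.py .580 .382 .016 3.022
```

```text
t 1.6 p [0.5823 0.3816 0.204 ] rpy [-3.1404e+00 -1.0000e-03  3.0189e+00] F [-0.5 -0.4 -0.4] q6 -0.92 w 0.0705 gf 0.0
delta now-axes [2.30e+00 1.00e-01 1.88e+02] final-axes [  2.3   0.2 188. ] spin -0.0031
```

>>> apply_moves(
  plan=[2,0,20,0,0,0,35,0,0,0,40,0,0,0,40,0,0,0,30,0,0,0,18,0,0,0,9,0,0,0,0,0],
)

```text
time_s: 2.4
ee_pos: [0.5778, 0.3838, 0.0131]
eef_rot: [-3.141, -0.001, 3.022]
force: [-0.1, 0.4, -0.1]
grip_width: 0.0706
grip_force: 0.0
```

>>> apply_moves(
  plan=[0,0,0,0,0,0,0,0,0,0,0,0,0,0,0,0,0,0,0,0,0,0,0,0,0,0,0,0,0,0,0,0],
  hand=-1,
  squeeze=20,
)

```text
time_s: 3.2
ee_pos: [0.5785, 0.3839, 0.0144]
eef_rot: [3.141, 0.001, 3.022]
force: [-1.7, -1.4, 6.0]
grip_width: 0.0456
grip_force: 20.0
```

>>> apply_moves(
  plan=[0,0,-10,0,0,0,-25,0,0,0,-35,0,0,0,-40,0,0,0,-35,0,10,0,-20,-0.016,25,-20,0,0,10,-35,0,0,0,-40,0,0,0,-40,0,0,0,-40,0,0,0,-40,0,0,0,-40,0,0,0,-35,0,0,0,-20,0,0,0,-10,0,0,0,0,0,0],
)

```text
time_s: 4.9
ee_pos: [0.5002, 0.0696, 0.1788]
eef_rot: [3.142, 0.0, 3.037]
force: [0.1, 0.2, -2.0]
grip_width: 0.0461
grip_force: 20.0
```

```bash
python3 g.py .527 .055 .024 3.038; python3 - <<'E'
from station import camera
from h import *
c=camera("top");np.savez("pics/t1.npz",**c);w=cloud(c);z=w[...,2]
hsv=cv2.cvtColor(c["image"],cv2.COLOR_RGB2HSV);H,s=hsv[...,0],hsv[...,1]
m=big((H>4)&(H<17)&(s>140)&(abs(w[...,0]-.52)<.12)&(abs(w[...,1]-.06)<.12)&(z>.1));print(m.sum(),rect(w[m]),np.percentile(z[m],[5,50,95]))
cv2.imwrite("pics/t1.png",cv2.resize(c["image"][100:300,180:400],None,fx=3,fy=3)[...,::-1])
E
```

```text
t 4.9 p [0.5002 0.0696 0.1788] rpy [3.1415e+00 2.0000e-04 3.0365e+00] F [ 0.1  0.2 -2. ] q6 -1.4 w 0.0461 gf 20.0
delta now-axes [-28.2 -11.7 154.8] final-axes [-28.1 -11.8 154.8] spin -0.0015
106 [array([457.14,  73.61]), array([39.38, 40.85]), np.float64(88.37)] [0.20180923 0.20612933 0.47477023]
```

View pics/t1.png

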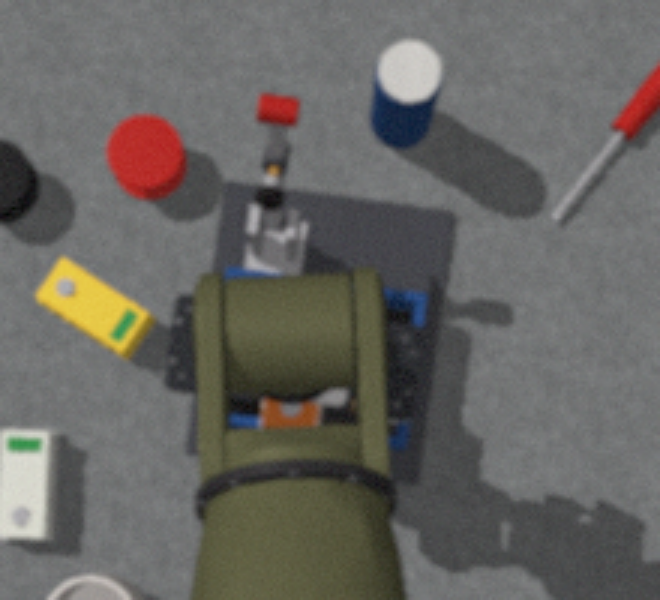

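>>> apply_moves(
  plan=[-10,-6,0,0,-18,-6,0,0,0,0,20,0,0,0,30,0,0,0,30,0,0,0,30,0,0,0,20,0,0,0,10,0,0,0,4,0,0,0,0,0],
)

```text
time_s: 5.95
ee_pos: [0.5272, 0.0556, 0.0346]
eef_rot: [3.142, 0.0, 3.038]
force: [0.8, 0.1, -1.8]
grip_width: 0.0455
grip_force: 20.0
```

```bash
python3 g.py .527 .055 .022 3.038
```

```text
t 5.95 p [0.5272 0.0556 0.0346] rpy [3.1416e+00 2.0000e-04 3.0382e+00] F [ 0.8  0.1 -1.8] q6 -1.43 w 0.0455 gf 20.0
delta now-axes [ 0.2 -0.6 12.6] final-axes [ 0.2 -0.6 12.6] spin 0.0002
```

>>> apply_moves(
  plan=[0,0,4,0,0,0,3,0,0,0,2,0,0,0,1,0,0,0,1,0,0,0,0,0,0,0,0,0],
)

```text
time_s: 6.65
ee_pos: [0.5269, 0.0554, 0.0235]
eef_rot: [3.142, 0.0, 3.038]
force: [0.2, 0.6, -2.2]
grip_width: 0.0455
grip_force: 20.0
```

>>> apply_moves(
  plan=[0,0,0.7,0,0,0,0.7,0,0,0,0,0],
)

```text
time_s: 6.95
ee_pos: [0.5269, 0.0554, 0.0224]
eef_rot: [3.142, 0.0, 3.038]
force: [-1.9, -1.4, 3.6]
grip_width: 0.0458
grip_force: 20.0
```

>>> apply_moves(
  plan=[0,0,0,0,0,0,0,0,0,0,0,0,0,0,0,0],
  hand=0.4,
)

```text
time_s: 7.35
ee_pos: [0.5269, 0.0554, 0.022]
eef_rot: [3.142, 0.0, 3.038]
force: [-0.3, 0.9, -0.4]
grip_width: 0.0656
grip_force: 0.0
```

>>> apply_moves(
  plan=[0,0,-5,0,0,0,-20,0,0,0,-35,0,0,0,-40,0,0,0,-40,0,0,-15,-20,0,0,-35,0,0,0,-40,0,0,0,-40,0,0,0,-40,0,0,0,-40,0,0,0,-40,0,0,0,-40,0,0,0,-40,0,0,0,-40,0,0,0,-35,0,0,0,-25,0,0,0,-10,0,0,0,0,0,0],
)

```text
time_s: 9.25
ee_pos: [0.481, -0.3827, 0.1819]
eef_rot: [3.141, -0.0, 3.037]
force: [-0.9, 0.7, -0.0]
grip_width: 0.0654
grip_force: 0.0
```

```bash
python3 g.py .493 -.407 .1 2.994;python3 - <<'E'
from station import camera
from h import *
for n in("top","side"):
    c=camera(n);np.savez(f"pics/{n}2.npz",**c);w=cloud(c);x,y,z=w[...,0],w[...,1],w[...,2]
    hsv=cv2.cvtColor(c["image"],cv2.COLOR_RGB2HSV);H,s,V=hsv[...,0],hsv[...,1],hsv[...,2]
    m=big((H>4)&(H<17)&(s>120)&(abs(x-.53)<.1)&(abs(y-.055)<.1));print(n,"mod",m.sum(),rect(w[m]),np.percentile(z[m],[5,50,95]).round(3))
    # rim by colour, cast on z=.068: outer & inner contours
    m=big((H>100)&(H<130)&(s>100)&(abs(x-.53)<.1)&(abs(y-.055)<.12)&(abs(z-.068)<.008))
    v,u=np.nonzero(m);print("rim cast",rect(ray(c,np.c_[u,v],.068)))
    inside=np.array(m).astype(np.uint8)
    m=(abs(y+.41)<.13)&(abs(x-.5)<.11)&(z>.009)&(z<.024)
    m=big(m);v,u=np.nonzero(m);print("plate cast",m.sum(),rect(ray(c,np.c_[u,v],.016)))
E
```

```text
t 9.25 p [ 0.481  -0.3827  0.1819] rpy [ 3.1414e+00 -2.0000e-04  3.0366e+00] F [-0.9  0.7 -0. ] q6 -2.2 w 0.0654 gf 0.0
delta now-axes [-14.5 -22.9  81.9] final-axes [-15.4 -22.3  81.9] spin 0.0426
top mod 535 [array([533.49,  55.68]), array([ 46.14, 102.21]), np.float64(84.1)] [0.012 0.048 0.053]
rim cast [array([528.87,  56.02]), array([173.92, 134.55]), np.float64(83.75)]
plate cast 1222 [array([ 498.69, -361.81]), array([ 85.69, 134.19]), np.float64(81.28)]Traceback (most recent call last):
  File "<stdin>", line 6, in <module>
  File "h.py", line 18, in big
    return l==1+np.argmax(s[1:,4])
                ~~~~~~~~~^^^^^^^^^
    return _wrapfunc(a, 'argmax', axis=axis, out=out, **kwds)
    return bound(*args, **kwds)
ValueError: attempt to get argmax of an empty sequence
```

```bash
python3 - <<'E'
from h import *
def ang(P):
    d=P[:,:2]-P[:,:2].mean(0);_,V=np.linalg.eigh(d.T@d);a=np.degrees(np.arctan2(V[1,1],V[0,1]))%180
    return a.round(2),(P[:,:2].mean(0)*1e3).round(1)
def edges(P,a,L,Wd):
    "refine: median extreme per strip on each side, in axes at angle a (deg, long axis)"
    th=np.radians(a);l=np.array([np.cos(th),np.sin(th)]);s=np.array([np.sin(th),-np.cos(th)])
    A=P[:,:2]@l*1e3;B=P[:,:2]@s*1e3;ca,cb=(A.max()+A.min())/2,(B.max()+B.min())/2
    out=[]
    for U,V,c,h in((A,B,ca,L),(B,A,cb,Wd)):
        k=np.round((U-c)/4);f=[(kk*4,V[k==kk].min(),V[k==kk].max()) for kk in np.unique(k) if abs(kk*4)<h/2-8]
        f=np.array(f);out.append([np.median(f[:,1]),np.median(f[:,2]),np.polyfit(f[:,0],f[:,1],1)[0],np.polyfit(f[:,0],f[:,2],1)[0]])
    (b0,b1,s1,s2),(a0,a1,s3,s4)=out
    ctr=l*(a0+a1)/2+s*(b0+b1)/2
    print("  centre",ctr.round(1),"size",round(a1-a0,1),round(b1-b0,1),"slopes",np.round([s1,s2,s3,s4],3))
for n in("top","side"):
    c=dict(np.load(f"pics/{n}0.npz"));w=cloud(c);x,y,z=w[...,0],w[...,1],w[...,2]
    hsv=cv2.cvtColor(c["image"],cv2.COLOR_RGB2HSV);H,s=hsv[...,0],hsv[...,1]
    m=big((H>100)&(H<130)&(s>100)&(abs(x-.53)<.1)&(abs(y-.055)<.12)&(abs(z-.068)<.008))
    v,u=np.nonzero(m);P=ray(c,np.c_[u,v],.068);print(n,"rim",ang(P));edges(P,84,174,134)
    m=big((abs(y+.41)<.13)&(abs(x-.5)<.11)&(z>.009)&(z<.055))
    v,u=np.nonzero(m);P=ray(c,np.c_[u,v],.016);print(n,"plate",ang(P));edges(P,81,174,134)
    m=big((abs(y+.41)<.13)&(abs(x-.5)<.11)&(z>.038)&(z<.055));v,u=np.nonzero(m);P=ray(c,np.c_[u,v],.047);print(n,"bar",ang(P),rect(P))
E
```

```text
top rim (np.float64(85.36), array([529.2,  55.5]))
  centre [528.7  56.1] size 171.8 132.0 slopes [ 0.006 -0.007 -0.007 -0.008]
top plate (np.float64(80.81), array([ 491.6, -405.8]))
  centre [ 492.1 -405.9] size 172.3 132.0 slopes [-0.002 -0.006  0.006  0.003]
top bar (np.float64(171.14), array([ 491.5, -404.9])) [array([ 492.12, -404.72]), array([16.14, 69.54]), np.float64(81.51)]
side rim (np.float64(85.01), array([527.1,  35. ]))
  centre [529.5  48.6] size 175.9 130.6 slopes [ 0.031 -0.077 -0.005 -0.029]
side plate (np.float64(65.87), array([ 494.1, -398.3]))
  centre [ 495.4 -393.2] size 142.1 132.4 slopes [0.103 0.203 0.077 0.002]
side bar (np.float64(171.01), array([ 493.2, -410.9])) [array([ 492.58, -410.82]), array([18.78, 68.74]), np.float64(80.8)]
```

>>> apply_moves(
  plan=[-7,-11,0,0,-6.6,-11,0,0,0,0,15,0.047,0,0,25,0,0,0,30,0,0,0,25,0,0,0,15,0,0,0,7,0,0,0,0,0],
)

```text
time_s: 10.25
ee_pos: [0.4927, -0.405, 0.065]
eef_rot: [3.141, -0.0, 2.991]
force: [0.3, 0.1, 0.7]
grip_width: 0.0659
grip_force: 0.0
```

```bash
python3 g.py .4922 -.406 .024 2.989
```

```text
t 10.25 p [ 0.4927 -0.405   0.065 ] rpy [ 3.1413e+00 -3.0000e-04  2.9914e+00] F [0.3 0.1 0.7] q6 -2.17 w 0.0659 gf 0.0
delta now-axes [ 0.4 -1.  41. ] final-axes [ 0.4 -1.  41. ] spin 0.0024
```

>>> apply_moves(
  plan=[0,-1,10,0,0,0,13,0,0,0,11,0,0,0,6,0,0,0,1,0,0,0,0,0],
)

```text
time_s: 10.85
ee_pos: [0.4924, -0.4066, 0.024]
eef_rot: [3.142, 0.0, 2.991]
force: [-0.3, -0.7, -0.3]
grip_width: 0.0657
grip_force: 0.0
```

>>> apply_moves(
  plan=[0,0,0,0,0,0,0,0,0,0,0,0,0,0,0,0,0,0,0,0,0,0,0,0,0,0,0,0,0,0,0,0,0,0,0,0],
  hand=-1,
  squeeze=25,
)

```text
time_s: 11.75
ee_pos: [0.4923, -0.4066, 0.0241]
eef_rot: [-3.141, 0.0, 2.991]
force: [-0.4, -1.5, -0.2]
grip_width: 0.0141
grip_force: 25.0
```

>>> apply_moves(
  plan=[0,0,-6,0,0,0,-18,0,0,0,-30,0,0,0,-30,-0.02,0,0,-20,-0.022,0,10,-6,0,1,30,0,0,1,45,0,0,2,45,0,0,2,45,0,0,2,45,0,0,2,45,0,0,2,45,0,0,1,45,0,0,1,40,0,0,0,30,0,0,0,20,0,0,0,10,0,0,0,5,0,0,0,0,0,0],
)

```text
time_s: 13.75
ee_pos: [0.5281, 0.0522, 0.1337]
eef_rot: [-3.141, -0.001, 3.033]
force: [0.9, -0.5, -4.5]
grip_width: 0.0137
grip_force: 25.0
```

```bash
python3 g.py .529 .0558 .0841 3.0336
```

```text
t 13.75 p [0.5281 0.0522 0.1337] rpy [-3.1415e+00 -7.0000e-04  3.0327e+00] F [ 0.9 -0.5 -4.5] q6 -1.43 w 0.0137 gf 25.0
delta now-axes [-0.5  3.6 49.6] final-axes [-0.5  3.6 49.6] spin -0.0009
```

>>> apply_moves(
  plan=[-0.5,3.6,5,0,0,0,12,0,0,0,10,0,0,0,5,0,0,0,0,0,0,0,0,0],
)

```text
time_s: 14.35
ee_pos: [0.5294, 0.0557, 0.1021]
eef_rot: [-3.142, 0.0, 3.033]
force: [0.3, -0.2, -2.7]
grip_width: 0.0137
grip_force: 25.0
```

```bash
python3 g.py .529 .0558 .0841 3.0336; python3 - <<'E'
from station import camera
import cv2,numpy as np
a=camera("top");b=camera("side");np.savez("pics/t3.npz",**a);np.savez("pics/s3.npz",**b)
A=cv2.resize(a["image"][150:280,220:350],(400,400),interpolation=2);B=cv2.resize(b["image"][170:280,220:350],(473,400),interpolation=2)
cv2.imwrite("pics/p3.png",cv2.resize(np.hstack([A,B]),(800,366))[...,::-1])
E
```

```text
t 14.35 p [0.5294 0.0557 0.1021] rpy [-3.1416  0.      3.0327] F [ 0.3 -0.2 -2.7] q6 -1.43 w 0.0137 gf 25.0
delta now-axes [ 0.4  0.1 18. ] final-axes [ 0.4  0.1 18. ] spin -0.0009
```

View pics/p3.png

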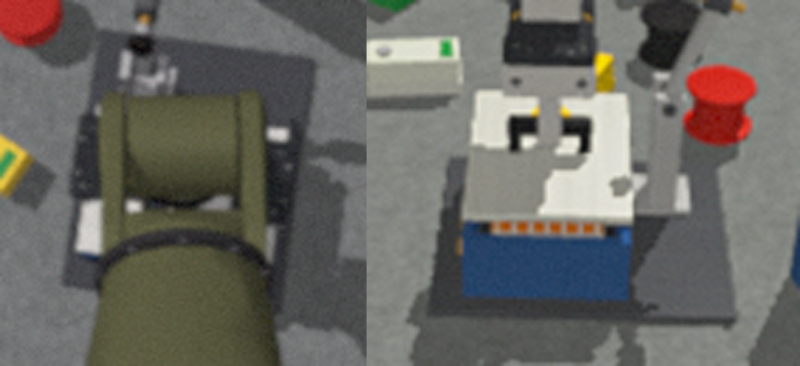

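The side view shows the lid hovering square over the box: its edges at columns 465 and 632 of the picture line up with the box's at 463 and 631. I'll lower it gently.

>>> apply_moves(
  plan=[0.4,0,5,0,0,0,4,0,0,0,1.5,0,0,0,1,0,0,0,1,0,0,0,0,0],
)

```text
time_s: 15.05
ee_pos: [0.5289, 0.0559, 0.0895]
eef_rot: [-3.142, -0.0, 3.033]
force: [-0.9, -0.0, -3.1]
grip_width: 0.0136
grip_force: 25.0
```

>>> apply_moves(
  plan=[0,0,1,0,0,0,1,0,0,0,1,0,0,0,0,0],
)

```text
time_s: 15.45
ee_pos: [0.5288, 0.0558, 0.0864]
eef_rot: [-3.142, -0.0, 3.033]
force: [0.1, -0.5, -4.2]
grip_width: 0.0137
grip_force: 25.0
```

>>> apply_moves(
  plan=[0,0,1,0,0,0,1,0,0,0,0.7,0,0,0,0,0],
)

```text
time_s: 15.85
ee_pos: [0.5289, 0.0558, 0.084]
eef_rot: [-3.142, 0.0, 3.033]
force: [-3.1, -1.2, 0.1]
grip_width: 0.0139
grip_force: 25.0
```

>>> apply_moves(
  plan=[0,0,0.6,0,0,0,0,0,0,0,0,0],
)

```text
time_s: 16.15
ee_pos: [0.5289, 0.0558, 0.084]
eef_rot: [3.142, 0.0, 3.033]
force: [-5.6, -1.6, 8.5]
grip_width: 0.0139
grip_force: 25.0
```

>>> apply_moves(
  plan=[0,0,0,0,0,0,0,0,0,0,0,0],
  hand=0.0,
)

```text
time_s: 16.45
ee_pos: [0.529, 0.0558, 0.0833]
eef_rot: [3.142, 0.0, 3.033]
force: [-0.2, -0.2, 0.8]
grip_width: 0.0344
grip_force: 0.0
```

>>> apply_moves(
  plan=[0,0,-4,0,0,0,-20,0,0,0,-35,0,0,0,-40,0,20,0,-35,0,35,0,-35,0,40,0,-20,0,40,0,0,0,0,0,0,0],
)

```text
time_s: 17.35
ee_pos: [0.3921, 0.0709, 0.2736]
eef_rot: [3.141, 0.003, 3.034]
force: [0.9, 0.2, 0.7]
grip_width: 0.0471
grip_force: 0.0
```

```bash
python3 - <<'E'
from station import camera
from h import *
for n in("top","side"):
    c=camera(n);np.savez(f"pics/{n}4.npz",**c);w=cloud(c);x,y,z=w[...,0],w[...,1],w[...,2]
    hsv=cv2.cvtColor(c["image"],cv2.COLOR_RGB2HSV);H,s=hsv[...,0],hsv[...,1]
    m=(s<70)&(hsv[...,2]>110)&(abs(x-.53)<.09)&(abs(y-.055)<.1)&(z>.065)&(z<.09)
    m=big(m);P=w[m]
    q=np.linalg.lstsq(np.c_[P[:,:2]-[.529,.056],np.ones(len(P))],P[:,2],rcond=None)[0];print(n,m.sum(),"plane slopes, z",q.round(4),rect(P))
    kn=((H<8)|(H>172))&(s>120)&(z>.2)&(abs(x-.7)<.1)&(abs(y-.08)<.06)
    if kn.any(): P=w[big(kn)];print("knob",rect(P),np.percentile(P[:,2],[5,50,95]).round(3))
    if n=="side": cv2.imwrite("pics/s4.png",cv2.resize(c["image"][100:290,210:400],(600,600),interpolation=2)[...,::-1])
# predicted knob & fixture geometry
a=-.108;X=np.array([np.cos(a),np.sin(a)]);Y=np.array([-np.sin(a),np.cos(a)])
pv=np.array([.5288,.0558])+.1*X+.05*Y;print("pivot",pv)
for th in(2,1.95,1.9,1.85,1.5,1,.5,0): print(th,(pv-.165*np.cos(th)*X).round(4),round(.118+.165*np.sin(th),4))
E
python3 g.py .69 .088 .35 3.0336
```

```text
top 3179 plane slopes, z [-0.0003  0.0015  0.0766] [array([528.83,  56.98]), array([175.51, 134.27]), np.float64(83.78)]
knob [array([688.91,  88.16]), array([29.28, 19.75]), np.float64(80.42)] [0.277 0.283 0.287]
side 1683 plane slopes, z [0.001  0.0096 0.0771] [array([530.08,  53.72]), array([178.6 , 133.79]), np.float64(83.59)]
knob [array([689.06,  84.61]), array([19.73, 32.25]), np.float64(0.57)] [0.269 0.28  0.285]
pivot [0.63360688 0.09472967]
2 [0.7019 0.0873] 0.268
1.95 [0.6943 0.0881] 0.2713
1.9 [0.6866 0.089 ] 0.2741
1.85 [0.6788 0.0898] 0.2766
1.5 [0.622 0.096] 0.2826
1 [0.545  0.1043] 0.2568
0.5 [0.4896 0.1103] 0.1971
0 [0.4696 0.1125] 0.118
t 17.45 p [0.3947 0.0706 0.273 ] rpy [3.1413e+00 1.8000e-03 3.0332e+00] F [0.1 0.4 0.1] q6 -1.38 w 0.0473 gf 0.0
delta now-axes [-291.7   49.3  -77. ] final-axes [-291.7   49.1  -77. ] spin -0.0004
```

View pics/s4.png

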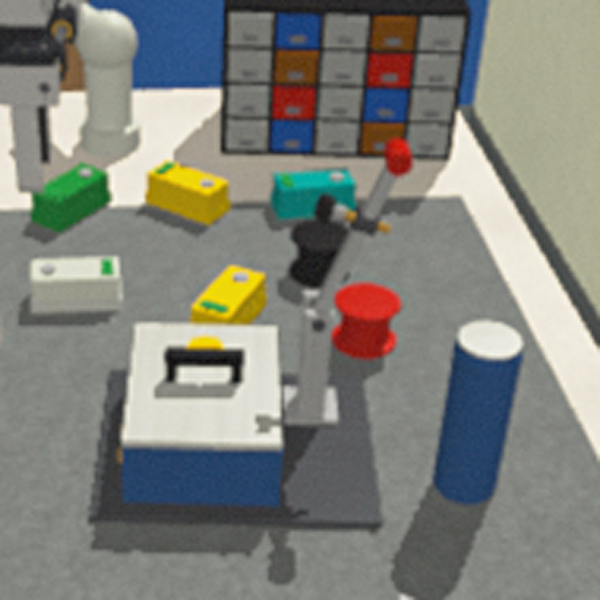

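>>> apply_moves(
  plan=[0,5,-15,0,-15,5,-20,0,-30,5,-20,0,-40,6,-5,0,-40,6,0,0,-40,6,0,0,-40,6,0,0,-35,5,0,0,-28,3,0,0,-15,2,0,0,-8,0,0,0,0,0,0,0],
  hand=0.1,
)

```text
time_s: 18.65
ee_pos: [0.6906, 0.0872, 0.3297]
eef_rot: [-3.141, -0.003, 3.032]
force: [-0.5, -0.3, -0.4]
grip_width: 0.0515
grip_force: 0.0
```

```bash
python3 g.py .689 .0885 .256 3.0336
```

```text
t 18.65 p [0.6906 0.0872 0.3297] rpy [-3.1411e+00 -2.6000e-03  3.0322e+00] F [-0.5 -0.3 -0.4] q6 -1.39 w 0.0515 gf 0.0
delta now-axes [ 1.8  1.1 73.7] final-axes [ 1.8  1.2 73.7] spin -0.0014
```

>>> apply_moves(
  plan=[1.8,1.1,12,0,0,0,20,0,0,0,20,0,0,0,13,0,0,0,7,0,0,0,1.5,0,0,0,0,0],
)

```text
time_s: 19.35
ee_pos: [0.6878, 0.0889, 0.2594]
eef_rot: [3.141, 0.001, 3.033]
force: [-0.3, 0.2, -0.0]
grip_width: 0.0515
grip_force: 0.0
```

>>> apply_moves(
  plan=[0,0,0,0,0,0,0,0,0,0,0,0,0,0,0,0,0,0,0,0,0,0,0,0],
  hand=-1,
  squeeze=15,
)

```text
time_s: 19.95
ee_pos: [0.6876, 0.0874, 0.2592]
eef_rot: [-3.14, 0.0, 3.031]
force: [-2.3, -8.1, 1.7]
grip_width: 0.0296
grip_force: 15.0
```

```bash
python3 g.py .689 .0885 .256 3.0336; python3 - <<'E'
from station import camera
from h import *
c=camera("side")
cv2.imwrite("pics/s5.png",cv2.resize(c["image"][60:250,240:430],(600,600),interpolation=2)[...,::-1])
E
```

```text
t 19.95 p [0.6876 0.0874 0.2592] rpy [-3.1395e+00  3.0000e-04  3.0314e+00] F [-2.3 -8.1  1.7] q6 -1.39 w 0.0296 gf 15.0
delta now-axes [-1.3  1.2  3.2] final-axes [-1.3  1.2  3.2] spin -0.0022
```

View pics/s5.png

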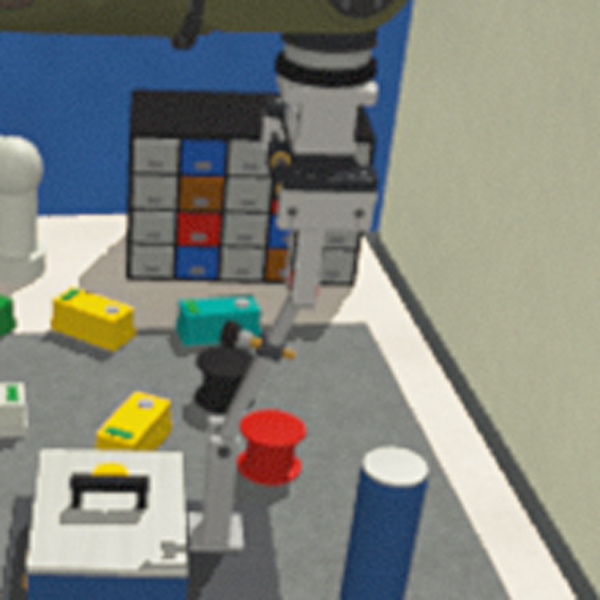

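>>> apply_moves(
  plan=[0,0,0,0,-1,-1.5,2,0,-0.5,0,2,0,0,0,0,0],
  hand=-0.1,
)

```text
time_s: 20.4
ee_pos: [0.6889, 0.0873, 0.2542]
eef_rot: [-3.142, -0.001, 3.033]
force: [-0.8, -0.4, 0.6]
grip_width: 0.0422
grip_force: 0.0
```

>>> apply_moves(
  plan=[0,0,0,0,0,0,0,0,0,0,0,0,0,0,0,0],
  hand=-1,
  squeeze=15,
)

```text
time_s: 20.8
ee_pos: [0.6889, 0.0872, 0.2548]
eef_rot: [-3.141, -0.0, 3.033]
force: [-0.1, -1.2, 0.2]
grip_width: 0.0296
grip_force: 15.0
```

```bash
python3 -c "
import numpy as np
th=np.r_[1.915,1.87,1.78,np.arange(1.66,.3,-.12),.25,.2]
print(len(th))
for a,b in zip(th,th[1:]): print(round(b,3),round(165*(np.cos(b)-np.cos(a)),1),round(-165*(np.sin(b)-np.sin(a)),1))"
```

```text
17
1.87 7.0 -2.3
1.78 14.4 -3.7
1.66 19.6 -2.9
1.54 19.8 -0.6
1.42 19.7 1.8
1.3 19.4 4.1
1.18 18.7 6.4
1.06 17.8 8.6
0.94 16.7 10.7
0.82 15.3 12.6
0.7 13.6 14.3
0.58 11.8 15.9
0.46 9.8 17.2
0.34 7.7 18.2
0.25 4.3 14.2
0.2 1.8 8.0
```

>>> apply_moves(
  plan=[7,0,-2.3,0,14.4,0,-3.7,0,19.6,0,-2.9,0,19.8,0,-0.6,0,19.7,0,1.8,0,0,0,0,0,0,0,0,0],
)

```text
time_s: 21.5
ee_pos: [0.6087, 0.096, 0.2629]
eef_rot: [-3.142, -0.001, 3.033]
force: [-5.7, -2.4, 3.8]
grip_width: 0.0297
grip_force: 15.0
```

```bash
python3 g.py .6094 .0959 .262 3.0336
```

```text
t 21.5 p [0.6087 0.096  0.2629] rpy [-3.1416e+00 -1.0000e-03  3.0330e+00] F [-5.7 -2.4  3.8] q6 -1.37 w 0.0297 gf 15.0
delta now-axes [-0.7 -0.   0.9] final-axes [-0.7 -0.   0.9] spin -0.0006
```

>>> apply_moves(
  plan=[19.4,0,4.1,0,18.7,0,6.4,0,17.8,0,8.6,0,16.7,0,10.7,0,15.3,0,12.6,0,0,0,0,0],
)

```text
time_s: 22.1
ee_pos: [0.5205, 0.1057, 0.2201]
eef_rot: [-3.141, -0.002, 3.033]
force: [-11.0, -1.1, 4.0]
grip_width: 0.0298
grip_force: 15.0
```

>>> apply_moves(
  plan=[13.6,0,14.3,0,11.8,0,15.9,0,9.8,0,17.2,0,7.7,0,18.2,0,4.3,0,14.2,0,0,0,0,0,0,0,0,0],
)

```text
time_s: 22.8
ee_pos: [0.4744, 0.1107, 0.1397]
eef_rot: [-3.141, -0.003, 3.033]
force: [-6.5, 1.2, -5.8]
grip_width: 0.0297
grip_force: 15.0
```

```bash
python3 g.py .4736 .1107 .14 3.0336
```

```text
t 22.8 p [0.4744 0.1107 0.1397] rpy [-3.1412e+00 -3.1000e-03  3.0328e+00] F [-6.5  1.2 -5.8] q6 -1.31 w 0.0297 gf 15.0
delta now-axes [ 0.8 -0.1 -0.3] final-axes [ 0.8 -0.1 -0.3] spin -0.0008
```

>>> apply_moves(
  plan=[2.5,0,8,0,1.5,0,8,0,1.2,0,8.2,0,0,0,0,0,0,0,0,0,0,0,0,0],
)

```text
time_s: 23.4
ee_pos: [0.4699, 0.1112, 0.1162]
eef_rot: [3.142, 0.0, 3.033]
force: [0.6, 0.3, -5.9]
grip_width: 0.0301
grip_force: 15.0
```

```bash
python3 g.py .4704 .1110 .1157 3.0336
```

```text
t 23.4 p [0.4699 0.1112 0.1162] rpy [3.1416e+00 1.0000e-04 3.0327e+00] F [ 0.6  0.3 -5.9] q6 -1.31 w 0.0301 gf 15.0
delta now-axes [-0.5 -0.2  0.5] final-axes [-0.5 -0.2  0.5] spin -0.0009
```

>>> apply_moves(
  plan=[0,0,2,0,0,0,2,0,0,0,2,0,0,0,0,0,0,0,0,0,0,0,0,0],
)

```text
time_s: 24.0
ee_pos: [0.4693, 0.1113, 0.1105]
eef_rot: [3.142, -0.001, 3.033]
force: [-6.6, 0.7, 0.7]
grip_width: 0.0298
grip_force: 15.0
```

>>> apply_moves(
  plan=[0.6,0,1.5,0,0,0,1.5,0,0,0,0,0,0,0,0,0],
)

```text
time_s: 24.4
ee_pos: [0.469, 0.1114, 0.1077]
eef_rot: [3.141, 0.0, 3.033]
force: [-4.9, -0.4, 2.1]
grip_width: 0.0299
grip_force: 15.0
```

>>> apply_moves(
  plan=[0,0,1.5,0,0,0,1.5,0,0,0,0,0,0,0,0,0],
)

```text
time_s: 24.8
ee_pos: [0.4689, 0.1113, 0.1046]
eef_rot: [3.142, -0.0, 3.033]
force: [-6.9, 0.0, 1.9]
grip_width: 0.03
grip_force: 15.0
```

>>> apply_moves(
  plan=[0.3,0,1.5,0,0,0,1.5,0,0,0,0,0,0,0,0,0],
)

```text
time_s: 25.2
ee_pos: [0.4687, 0.1114, 0.1016]
eef_rot: [3.141, 0.0, 3.033]
force: [-5.8, 0.4, 1.9]
grip_width: 0.0299
grip_force: 15.0
```

>>> apply_moves(
  plan=[0,0,1.5,0,0,0,1.5,0,0,0,0,0,0,0,0,0],
)

```text
time_s: 25.6
ee_pos: [0.4686, 0.1114, 0.0986]
eef_rot: [3.141, -0.0, 3.033]
force: [-5.6, -0.4, 2.1]
grip_width: 0.03
grip_force: 15.0
```

>>> apply_moves(
  plan=[0.5,0,1.5,0,0,0,1.5,0,0,0,0,0,0,0,0,0],
)

```text
time_s: 26.0
ee_pos: [0.4684, 0.1114, 0.0956]
eef_rot: [3.141, 0.001, 3.033]
force: [-4.9, -0.2, 4.1]
grip_width: 0.0298
grip_force: 15.0
```

>>> apply_moves(
  plan=[0,0,1.5,0,0,0,1.5,0,0,0,0,0,0,0,0,0],
)

```text
time_s: 26.4
ee_pos: [0.4683, 0.1114, 0.0921]
eef_rot: [3.141, 0.0, 3.033]
force: [-2.1, 0.2, 2.1]
grip_width: 0.03
grip_force: 15.0
```

>>> apply_moves(
  plan=[0,0,1,0,0,0,1,0,0,0,0,0,0,0,0,0],
)

```text
time_s: 26.8
ee_pos: [0.4682, 0.1114, 0.09]
eef_rot: [3.141, 0.0, 3.033]
force: [-1.4, 1.0, 1.2]
grip_width: 0.0294
grip_force: 15.0
```

>>> apply_moves(
  plan=[0,0,1,0,0,0,1,0,0,0,0,0,0,0,0,0],
)

```text
time_s: 27.2
ee_pos: [0.4681, 0.1114, 0.0879]
eef_rot: [3.142, 0.0, 3.033]
force: [-0.8, 1.0, 1.4]
grip_width: 0.0299
grip_force: 15.0
```

```bash
python3 - <<'E'
from station import camera
from h import *
c=camera("side")
cv2.imwrite("pics/s6.png",cv2.resize(c["image"][170:265,225:345],(800,600),interpolation=2)[...,::-1])
E
```

```text
(no output)
```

View pics/s6.png

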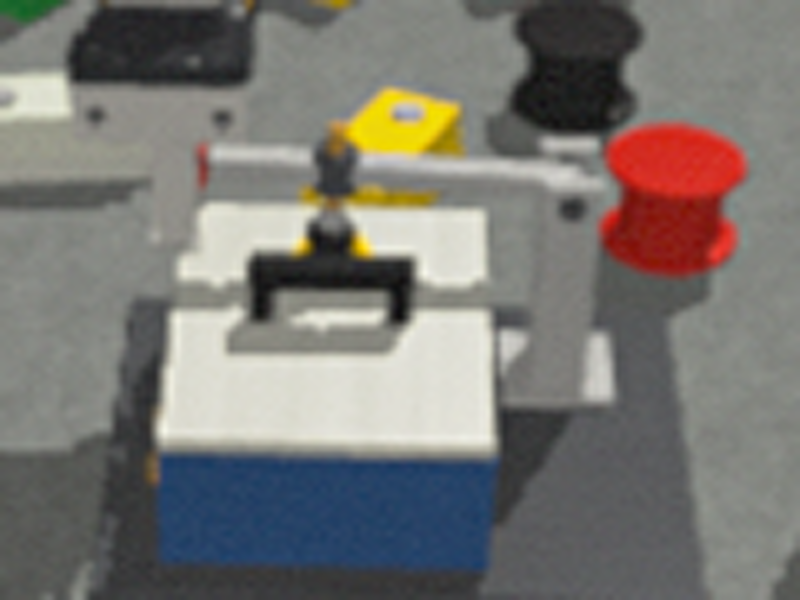

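```bash
python3 - <<'E'
from station import camera
from h import *
c=camera("side");w=cloud(c);x,y,z=w[...,0],w[...,1],w[...,2]
hsv=cv2.cvtColor(c["image"],cv2.COLOR_RGB2HSV);H,s=hsv[...,0],hsv[...,1]
a=-.108;X=np.array([np.cos(a),np.sin(a)]);Y=np.array([-np.sin(a),np.cos(a)])
f=w[...,:2]-[.5288,.0558];fx=f@X;fy=f@Y
m=(abs(fy-45)<1e9)&(abs(fy-.047)<.025)&(z>.09)&(z<.16)&(fx<.09)&(fx>-.06)
for lo in np.arange(-.06,.09,.015):
    k=m&(fx>=lo)&(fx<lo+.015)
    if k.sum()>4: print(round(lo+.0075,4),k.sum(),"z",np.percentile(z[k],[5,25,50,75,95]).round(4),"fy",np.median(fy[k]).round(4))
r=((H<8)|(H>172))&(s>120)&(abs(fx+.065)<.04)&(abs(fy-.045)<.04)&(z>.08)
print("red",r.sum(),w[r].mean(0) if r.any() else "", np.percentile(z[r],[5,95]) if r.any() else "")
b=(z>.075)&(abs(fx-0)<.02)&(fy>.03)&(fy<.07)&(z<.11);print("foot region",b.sum(),np.percentile(z[b],[5,50,95]) if b.any() else"")
E
```

```text
-0.0525 46 z [0.1004 0.1224 0.1296 0.133  0.1457] fy 0.0333
-0.0375 25 z [0.1235 0.1265 0.1296 0.1317 0.1322] fy 0.0437
-0.0225 36 z [0.1198 0.124  0.1281 0.1305 0.132 ] fy 0.044
-0.0075 59 z [0.0905 0.0998 0.1219 0.1297 0.1339] fy 0.0436
0.0075 67 z [0.0914 0.1052 0.1249 0.1339 0.1442] fy 0.0442
0.0225 36 z [0.1181 0.1218 0.1267 0.1287 0.1309] fy 0.0442
0.0375 30 z [0.1189 0.1215 0.1257 0.1281 0.1295] fy 0.045
0.0525 26 z [0.1181 0.1219 0.1254 0.1271 0.1288] fy 0.0442
0.0675 32 z [0.1165 0.1203 0.1252 0.1272 0.1277] fy 0.0431
0.0825 37 z [0.1035 0.1192 0.1222 0.1255 0.1267] fy 0.0439
red 4 [0.47880631 0.09843646 0.12936719] [0.12661785 0.13205112]
foot region 82 [0.07599358 0.09018336 0.10495009]
```

The depth slope puts the arm at about +0.045 rad, so the fingers have slid about 19 mm down the knob. I'll open, re-centre on the knob and grip harder.

>>> apply_moves(
  plan=[0,0,0,0,0,0,0,0,0,0,-8,0,0,0,-9,0,0,0,-2,0,0,0,0,0,0,0,0,0],
  hand=-0.1,
)

```text
time_s: 28.0
ee_pos: [0.468, 0.1114, 0.107]
eef_rot: [-3.142, 0.0, 3.033]
force: [-0.8, 0.6, -0.7]
grip_width: 0.0423
grip_force: 0.0
```

```bash
cat > arm.py <<'E'
from station import camera,monitor
from h import *
c=camera("side");w=cloud(c);x,y,z=w[...,0],w[...,1],w[...,2]
a=-.108;X=np.array([np.cos(a),np.sin(a)]);Y=np.array([-np.sin(a),np.cos(a)])
f=w[...,:2]-[.5288,.0558];fx=f@X;fy=f@Y
m=(abs(fy-.045)<.012)&(z>.1)&(z<.15)&(((fx<-.017)&(fx>-.042))|((fx>.02)&(fx<.08)))
v,u=np.nonzero(m);T=[]
for cu in np.unique(u):
    k=u==cu
    if k.sum()>=3: T.append([fx[v[k],cu].mean(),z[v[k],cu].mean(),z[v[k],cu].max()])
T=np.array(T);p=np.polyfit(T[:,0],T[:,1],1);q=np.polyfit(T[:,0],T[:,2],1)
print("theta mid/top",-p[0].round(4),-q[0].round(4),"z mid at foot",np.polyval(p,0).round(4),len(T))
hsv=cv2.cvtColor(c["image"],cv2.COLOR_RGB2HSV);H,s=hsv[...,0],hsv[...,1]
r=((H<8)|(H>172))&(s>100)&(abs(fx+.065)<.04)&(abs(fy-.045)<.04)&(z>.08);print("red",r.sum(),np.percentile(z[r],[5,50,95]).round(4) if r.any() else "")
E
python3 arm.py; python3 g.py .468 .1114 .1066 3.0336
```

```text
theta mid/top 0.0459 0.048 z mid at foot 0.1266 30
red 16 [0.1286 0.1371 0.1572]
t 28.05 p [0.4679 0.1113 0.1069] rpy [-3.1415e+00 -3.0000e-04  3.0328e+00] F [ 0.1 -0.   0.2] q6 -1.3 w 0.0422 gf 0.0
delta now-axes [-0.1  0.1  0.3] final-axes [-0.1  0.1  0.3] spin -0.0008
```

>>> apply_moves(
  plan=[0,0,0,0,0,0,0,0,0,0,0,0,0,0,0,0],
  hand=-1,
  squeeze=45,
)

```text
time_s: 28.45
ee_pos: [0.4679, 0.1114, 0.1069]
eef_rot: [3.142, -0.0, 3.033]
force: [0.3, 2.0, -1.8]
grip_width: 0.0295
grip_force: 45.0
```

>>> apply_moves(
  plan=[0,0,1,0,0,0,1,0,0,0,0,0,0,0,0,0,0,0,0,0],
)

```text
time_s: 28.95
ee_pos: [0.4679, 0.1114, 0.1051]
eef_rot: [3.142, -0.0, 3.033]
force: [-4.9, 1.7, 5.2]
grip_width: 0.0296
grip_force: 45.0
```

```bash
python3 arm.py; python3 g.py .468 .1114 .1066 3.0336
```

```text
theta mid/top 0.0412 0.0401 z mid at foot 0.1258 30
red 13 [0.128  0.1327 0.1548]
t 29.0 p [0.4679 0.1114 0.1051] rpy [ 3.1415e+00 -2.0000e-04  3.0328e+00] F [-5.   3.1  4.1] q6 -1.3 w 0.0298 gf 45.0
delta now-axes [-0.1 -0.  -1.5] final-axes [-0.1 -0.  -1.5] spin -0.0008
```

>>> apply_moves(
  plan=[0.3,0,1,0,0,0,0.7,0,0,0,0,0,0,0,0,0,0,0,0,0],
)

```text
time_s: 29.5
ee_pos: [0.4679, 0.1115, 0.1035]
eef_rot: [3.141, 0.0, 3.033]
force: [-4.5, 1.8, 5.6]
grip_width: 0.0297
grip_force: 45.0
```

```bash
cat > avg.py <<'E'
from station import camera,monitor
import numpy as np
F=[]
for i in range(6): camera("side");F.append(monitor.get_obs()["force"])
print(np.mean(F,0).round(2),np.std(F,0).round(2),monitor.get_obs()["ee_pos"].round(4))
E
python3 avg.py; python3 arm.py
```

```text
[-4.28  1.68  5.1 ] [0.46 0.47 0.59] [0.4679 0.1115 0.1036]
theta mid/top 0.0298 0.0324 z mid at foot 0.1249 30
red 13 [0.1241 0.1303 0.1515]
```

>>> apply_moves(
  plan=[0.2,0,0.8,0,0,0,0.7,0,0,0,0,0,0,0,0,0,0,0,0,0],
)

```text
time_s: 30.35
ee_pos: [0.4679, 0.1115, 0.1021]
eef_rot: [3.141, 0.001, 3.033]
force: [-4.0, 1.2, 4.6]
grip_width: 0.0294
grip_force: 45.0
```

```bash
python3 avg.py; python3 arm.py
```

```text
[-2.96  1.85  4.88] [0.46 0.5  0.41] [0.4678 0.1115 0.1021]
theta mid/top 0.0113 0.0159 z mid at foot 0.1234 30
red 14 [0.1238 0.1289 0.1503]
```

>>> apply_moves(
  plan=[0.3,0,0.8,0,0,0,0.7,0,0,0,0,0,0,0,0,0,0,0,0,0],
)

```text
time_s: 31.2
ee_pos: [0.4678, 0.1115, 0.1007]
eef_rot: [3.141, 0.002, 3.033]
force: [-2.4, 2.1, 5.9]
grip_width: 0.0295
grip_force: 45.0
```

```bash
python3 avg.py; python3 arm.py
```

```text
[-1.94  1.29  5.7 ] [0.61 0.47 0.14] [0.4678 0.1115 0.1007]
theta mid/top 0.011 0.0081 z mid at foot 0.1228 30
red 16 [0.12   0.1292 0.148 ]
```

```bash
python3 - <<'E'
from station import camera
import cv2
c=camera("side")
cv2.imwrite("pics/s7.png",cv2.resize(c["image"][182:227,250:310],(800,600),interpolation=2)[...,::-1])
E
```

```text
(no output)
```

View pics/s7.png

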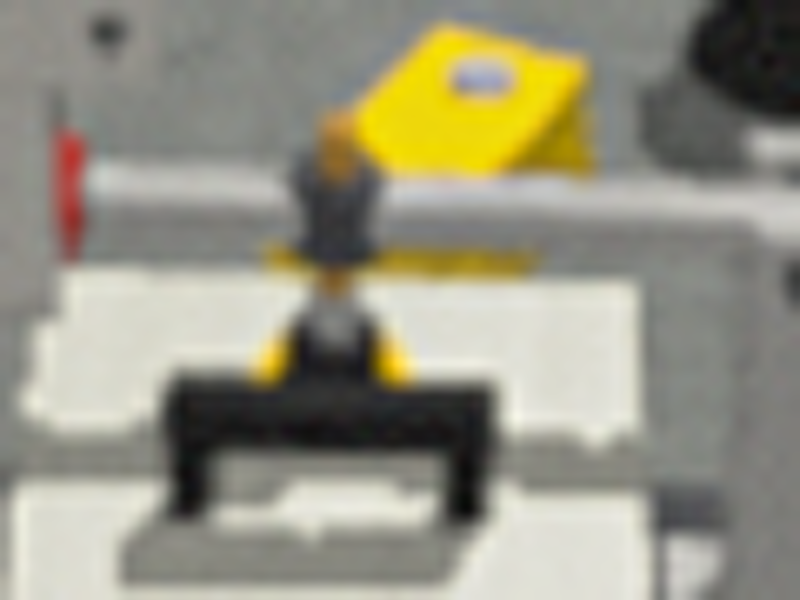

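The foot has stayed on the lid while the arm dropped about 3.5 mm, and the gap between collar (row 268) and foot (row 285) has shrunk since the last view. So the spring is being squeezed, with a halted push of 5.7 N. That is firm, so I'll release and retreat.

>>> apply_moves(
  plan=[0,0,0,0,0,0,0,0,0,0,0,0,0,0,-8,0,0,0,-20,0,0,0,-35,0,10,0,-40,0,30,0,-40,0,40,0,-20,0,30,0,0,0,0,0,0,0,0,0,0,0],
  hand=0.0,
)

```text
time_s: 32.8
ee_pos: [0.358, 0.1235, 0.264]
eef_rot: [3.141, 0.001, 3.033]
force: [-0.4, -0.4, 0.2]
grip_width: 0.0471
grip_force: 0.0
```

```bash
python3 arm.py; python3 - <<'E'
from station import camera,monitor
from h import *
c=camera("side");t=camera("top")
w=cloud(t);x,y,z=w[...,0],w[...,1],w[...,2];hsv=cv2.cvtColor(t["image"],cv2.COLOR_RGB2HSV)
m=(hsv[...,1]<70)&(hsv[...,2]>110)&(abs(x-.53)<.09)&(abs(y-.055)<.1)&(z>.065)&(z<.09);P=w[m]
print(np.linalg.lstsq(np.c_[P[:,:2]-[.529,.056],np.ones(len(P))],P[:,2],rcond=None)[0].round(4),rect(P))
A=cv2.resize(c["image"][182:227,250:310],(533,400),interpolation=2);B=cv2.resize(t["image"],(533,400))[:,:267*1+0]
cv2.imwrite("pics/f.png",np.hstack([A,B])[...,::-1]);o=monitor.get_obs();print(o["time_s"],o["ee_pos"],o["force"])
E
```

```text
theta mid/top 0.0059 0.0117 z mid at foot 0.1227 30
red 69 [0.1148 0.1266 0.1316]
[-0.0013  0.0016  0.0765] [array([528.85,  56.72]), array([175.34, 134.45]), np.float64(83.84)]
32.95 [0.35844622 0.12329568 0.26316214] [-0.56760993 -0.63495168 -0.08538894]
```

View pics/f.png

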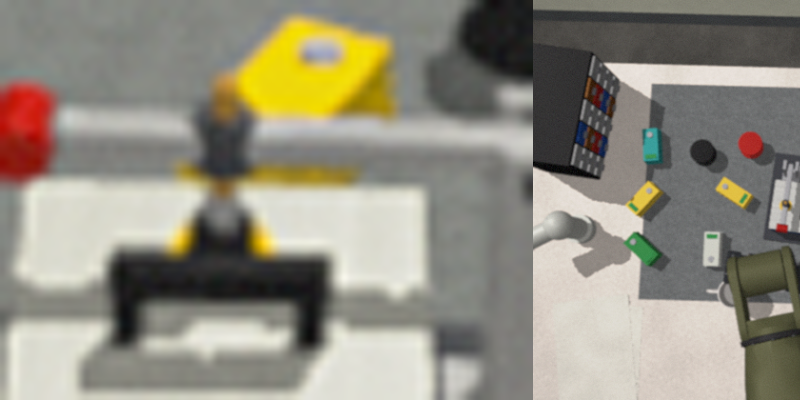

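```bash
python3 - <<'E'
from station import camera
import cv2,numpy as np
n=camera("side")["image"].astype(int)
s=cv2.resize(cv2.imread("pics/s6.png"),(120,95),interpolation=cv2.INTER_AREA)[...,::-1].astype(int)
for r in range(186,212): print(r,s[r-170,48:53].mean(0).round().astype(int),n[r,273:278].mean(0).round().astype(int))
E
```

```text
186 [134 137 134] [136 139 134]
187 [131 135 133] [132 135 133]
188 [140 139 132] [136 138 132]
189 [173 151 105] [151 147 124]
190 [177 147  68] [182 161  91]
191 [160 133  55] [189 157  61]
192 [133 109  58] [170 138  53]
193 [113  94  63] [139 114  61]
194 [89 78 67] [119  97  63]
195 [66 65 66] [94 83 71]
196 [63 63 65] [67 68 69]
197 [64 65 66] [63 64 66]
198 [63 65 66] [63 64 64]
199 [57 59 62] [63 65 64]
200 [69 65 56] [55 56 61]
201 [123 105  59] [67 64 56]
202 [150 130  86] [134 115  71]
203 [150 143 126] [155 138 105]
204 [138 137 133] [147 142 132]
205 [121 121 118] [125 125 121]
206 [89 88 84] [107 107 104]
207 [55 52 46] [82 81 79]
208 [41 38 30] [49 46 44]
209 [44 41 32] [35 31 31]
210 [48 47 42] [39 39 39]
211 [49 50 49] [52 53 53]
```

The pixel evidence for spring squeeze is weak, since the foot edge may have moved with the collar. The 5 N reading could just be hinge friction. I'll re-pinch and track force against angle before handing in.

>>> apply_moves(
  plan=[-30,0,0,0,-40,0,20,0,-30,0,40,0,-10,0,40,0,0,0,35,0,0,0,18,0,0,0,7,0,0,0,0,0,0,0,0,0],
)

```text
time_s: 33.9
ee_pos: [0.4679, 0.1115, 0.1043]
eef_rot: [3.141, 0.001, 3.033]
force: [-0.1, 1.4, 0.3]
grip_width: 0.0466
grip_force: 0.0
```

```bash
cat > avg.py <<'E'
from station import camera,monitor
import numpy as np
F=[];I=[]
for i in range(4): I.append(camera("side")["image"].astype(float));F.append(monitor.get_obs()["force"])
n=np.mean(I,0)[:,273:278].mean(1).mean(1)
def cross(lo,hi,lev,sgn):
    for r in range(lo,hi):
        a,b=n[r],n[r+1]
        if sgn*(b-lev)>=0 and sgn*(a-lev)<0: return round(r+(lev-a)/(b-a),2)
o=monitor.get_obs();print("t",round(o["time_s"],2),np.mean(F,0).round(2),o["ee_pos"].round(4),"theta_tcp",round((o["ee_pos"][2]+.0188-.118)/.165,4),"collar",cross(197,206,90,1),"foot",cross(203,211,90,-1))
E
python3 avg.py; python3 g.py .4688 .1113 .1007 3.0336
```

```text
t 34.1 [-0.4  -0.29 -0.15] [0.4677 0.1115 0.1042] theta_tcp 0.0305 collar 201.64 foot 206.61
t 34.1 p [0.4677 0.1115 0.1042] rpy [3.1412e+00 1.5000e-03 3.0328e+00] F [-0.8  0.5  0.7] q6 -1.3 w 0.0471 gf 0.0
delta now-axes [-1.1 -0.1  3.5] final-axes [-1.1 -0.1  3.5] spin -0.0008
```

>>> apply_moves(
  plan=[0,0,2,0,0,0,1.5,0,0,0,0,0],
)

```text
time_s: 34.4
ee_pos: [0.4672, 0.1115, 0.0997]
eef_rot: [-3.142, -0.0, 3.033]
force: [0.3, 0.0, -0.3]
grip_width: 0.0472
grip_force: 0.0
```

>>> apply_moves(
  plan=[0,0,0,0,0,0,0,0,0,0,0,0,0,0,0,0],
  hand=-1,
  squeeze=50,
)

```text
time_s: 34.8
ee_pos: [0.4673, 0.1115, 0.0999]
eef_rot: [3.141, 0.0, 3.033]
force: [-0.4, 0.7, 1.2]
grip_width: 0.0297
grip_force: 50.0
```

```bash
python3 avg.py
```

```text
t 35.0 [-0.04  1.5   0.11] [0.4673 0.1115 0.0999] theta_tcp 0.0043 collar 201.64 foot 206.63
```

>>> apply_moves(
  plan=[0,0,0.8,0,0,0,0.8,0,0,0,0,0,0,0,0,0,0,0,0,0],
)

```text
time_s: 35.5
ee_pos: [0.4673, 0.1116, 0.0985]
eef_rot: [3.141, 0.0, 3.033]
force: [-2.3, 1.0, 6.1]
grip_width: 0.0296
grip_force: 50.0
```

```bash
python3 avg.py
```

```text
t 35.7 [-2.93  0.95  5.49] [0.4673 0.1115 0.0985] theta_tcp -0.0045 collar 201.91 foot 206.59
```

>>> apply_moves(
  plan=[0,0,0.8,0,0,0,0.8,0,0,0,0,0,0,0,0,0,0,0,0,0],
)

```text
time_s: 36.2
ee_pos: [0.4673, 0.1115, 0.097]
eef_rot: [3.141, 0.0, 3.033]
force: [-4.4, 1.3, 7.3]
grip_width: 0.0296
grip_force: 50.0
```

```bash
python3 avg.py;python3 arm.py
```

```text
t 36.4 [-4.48  1.64  7.24] [0.4673 0.1115 0.097 ] theta_tcp -0.0136 collar 202.1 foot 206.69
theta mid/top -0.0184 -0.0115 z mid at foot 0.1211 30
red 17 [0.1207 0.1256 0.1454]
```

>>> apply_moves(
  plan=[0.3,0,0.8,0,0,0,0.5,0,0,0,0,0,0,0,0,0,0,0,0,0],
)

```text
time_s: 36.95
ee_pos: [0.4673, 0.1115, 0.0959]
eef_rot: [3.141, 0.001, 3.033]
force: [-4.0, 1.1, 8.1]
grip_width: 0.0294
grip_force: 50.0
```

```bash
python3 avg.py;python3 arm.py
```

```text
t 37.15 [-3.65  0.58  8.24] [0.4673 0.1115 0.0959] theta_tcp -0.02 collar 202.26 foot 206.64
theta mid/top -0.0227 -0.0156 z mid at foot 0.1204 30
red 16 [0.1162 0.1249 0.1426]
```

>>> apply_moves(
  plan=[0.3,0,0.7,0,0,0,0.6,0,0,0,0,0,0,0,0,0,0,0,0,0],
)

```text
time_s: 37.7
ee_pos: [0.4673, 0.1115, 0.0948]
eef_rot: [3.141, 0.002, 3.033]
force: [-2.3, 0.6, 9.3]
grip_width: 0.0301
grip_force: 50.0
```

```bash
python3 avg.py;python3 arm.py
```

```text
t 37.9 [-2.56  0.59  9.58] [0.4673 0.1116 0.0948] theta_tcp -0.0268 collar 202.49 foot 206.64
theta mid/top -0.0164 -0.0185 z mid at foot 0.1203 30
red 17 [0.1189 0.1232 0.1414]
```

>>> apply_moves(
  plan=[0,0,0,0,0,0,0,0,0,0,0,0,0,0,-8,0,0,0,-20,0,0,0,-35,0,10,0,-40,0,30,0,-40,0,40,0,-20,0,30,0,0,0,0,0,0,0,0,0,0,0,0,0,0,0,0,0,0,0],
  hand=0.0,
)

```text
time_s: 39.35
ee_pos: [0.3578, 0.1233, 0.2567]
eef_rot: [-3.141, -0.001, 3.032]
force: [-0.4, -0.5, -0.5]
grip_width: 0.0469
grip_force: 0.0
```

```bash
python3 avg.py;python3 arm.py; python3 - <<'E'
from station import camera
from h import *
t=camera("top");w=cloud(t);x,y,z=w[...,0],w[...,1],w[...,2];hsv=cv2.cvtColor(t["image"],cv2.COLOR_RGB2HSV)
m=(hsv[...,1]<70)&(hsv[...,2]>110)&(abs(x-.53)<.09)&(abs(y-.055)<.1)&(z>.065)&(z<.09);P=w[m]
print(np.linalg.lstsq(np.c_[P[:,:2]-[.529,.056],np.ones(len(P))],P[:,2],rcond=None)[0].round(4),rect(P))
E
```

```text
t 39.55 [ 0.28  0.06 -0.3 ] [0.3575 0.1234 0.2568] theta_tcp 0.9551 collar 202.49 foot 206.63
theta mid/top -0.0234 -0.0253 z mid at foot 0.1201 30
red 70 [0.1084 0.122  0.1272]
[0.0004 0.0006 0.0766] [array([528.6 ,  56.91]), array([175.52, 134.14]), np.float64(83.81)]
```

The clamp held its angle after release (about -0.024 rad). The collar and foot rows have not moved, the lid is level at 76.6 mm, and the gripper is clear. Handing in.

```bash
python3 -c "
from station import ctrl
print(ctrl.hand_in())"
```

```text
the job is handed in; nothing more can be done
None
```

The job is handed in, with no verdict shown: the orange drive sits flat in the box, the lid is fully home and level, and the clamp is holding it with at least about 8 N by my estimate from the push force (9.6 N at the knob, past the 4–6 N guide but well under 20 N).

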